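Raise the spring-return climate probe beside the rearing box

ROBOT

A 7-joint arm with a two-finger parallel gripper is mounted at the origin on the work surface. World frame = base frame: x ahead of the robot, y to its left, z up, the work surface at z = 0. Lengths are in m, angles in rad, forces in N, time in s.
With the tool pointing down it reaches from about 0.4 to 0.85 m from the base axis. Payload 10.4 kg.
Tool frame: the origin (TCP) lies at the very end of the fingers, on their centre line; the grasp point (between the pads) lies 19 mm behind it (manip.tcp_to_grasp is the z of the grasp point in the tool frame, in m); z points along the fingers, x is the direction in which the jaws open and shut, and the axes are right-handed (so a half turn about z gives the same grasp; the last joint's range is limited). The gripper opens to 85 mm and grips with 20 to 120 N. Pads are 22 mm wide; open, the fingers measure 114 mm over their backs; the gripper's body (76 mm by 85 mm) begins 54 mm behind the grasp point. The pads swing forward as they close: fully open they stand 13 mm farther back than shut.
Start: joints at [1.216, 0.332, -0.065, 1.46, 0.022, 1.35, -0.088], TCP at [0.204, -0.591, 0.231] pointing down, gripper open.
Joint ranges: [-2.6, 2.6], [-0.5, 2.12], [-1.47, 1.34], [0.16, 2.42], [-1.27, 4.41], [0.06, 2.06], [-2.6, 2.6]. Speed limits (rad/s): [2.22, 2.22, 2.79, 2.79, 3.14, 3.14, 3.14].

INTERFACE

Orientations are given as a unit quaternion [x, y, z, w].
In Python, from workcell import manip gives the robot as it stands.
- The arm moves only by the tool servo_tool, never from a script. Its argument "moves" is a list of rows, each an object with "travel": the shift along the tool's x, y, z in mm, a list of three; "dr": the turn, a rotation vector about the tool's x, y, z in degrees, a list of three. A call has 1 to 12 rows; each row shifts and turns the commanded pose from where the row before left it, along the tool's axes as they then stand; what a row does not reach is not made up. A row lasts 1/8 s, in which the tool goes at most 62.5 mm and 10.7 degrees, less where a joint would pass 70% of its speed; a pose out of reach is approached as far as the arm can. A call is refused whole if a number of a shift passes 62.5 or a number of a turn 10.7, either way. A call with a gripper value outside its range is refused whole. "claw" is the closure, from 0 (fully open) to 1 (shut), set as the call begins (left out, the last holds). The fingers move at their own pace and stop on an object; "squeeze" is the grip in N (left out, the last holds). Time passes only in rows, so rows that do not move let the fingers close. It gives the time, the measured TCP pose, the force and the opening at its end, in the units of the state.
- manip.get_obs(): the state, without advancing time (a new reading comes with each control period).
- manip.camera(name): name is "scene" or "side" or "wrist"; returns the picture (400x640x3 uint8, blue, green, red); there is no depth.
- manip.calibration(name): a dict with "intrinsics" (3x3 intrinsics, pixels), "view" (4x4, takes a point from world to camera coordinates). Camera axes: x right, y down, z forward; pixel columns grow to the right and rows downward; lengths in m; the calibration is good to about 2 mm. A picture is of the moment at which its call begins: read the wrist's pose just before it. calibration takes no time and is no camera call; for the wrist camera it gives the pose at the moment of the call.
- manip.hand_in(): hands the job in, once; it reports no verdict.
The state is a dict: "clock": time; "joint_pos": joint angles; "joint_velocities": joint speeds; "tau": joint torques, N m; "position": TCP position; "ee_rot": TCP orientation; "ft_force": force on the tool from outside, world axes, zero at the start; "torque": the same for the moment, N m; "grip_width": opening from 0.0 (shut) to 1.0 (fully open).
Only numpy, scipy, OpenCV 4.12 (cv2) and the standard library are available. Lean on these libraries where they do the work, as an engineer would, in place of code of your own. Each camera call takes 0.05 s, during which the arm holds its last target. There are 200 camera calls.

TASK

Take the telescoping climate probe out of the storage block and lower it upright, fully home, into the bench socket with its mast still down, then let go. Press its release button down so that the mast springs up to its first stop, and take the tool off it. Then grip the white sensor head, pull it up to the second stop while the foot stays in the socket, and finish holding it there: the program ends with the head still gripped, since it sinks back if released; leave the torch, jar and dish alone.

Things in the scene. Friction and masses are not known exactly. Their poses are not given: they have to be found in the camera images.
- probe: telescoping climate probe, 0.65 to 0.85 kg, loose, upright in a storage block hole. Origin: centre of the foot's underside; z up, x towards the button. Tube 26 mm in diameter (foot tapered to 18 mm, lowest 6 mm); a 64 mm flange, underside 45 mm up, rests on the block; black 34 mm collar 95 to 120 mm up; a 20 mm wide arm along +x holds the button housing: 24 mm across, 48 mm off axis, top at 138 mm
- mast (a joint): how far the mast is drawn out, m. 0 = stowed, latched: pulling the head just lifts the whole probe. Button pressed, it springs up to the first stop, about 0.030, in about 0.5 s. From there it slides against a 40 N/m spring (2.2 N at the end) to the second stop, a hard end at 0.085; let go, it sinks back to about 0.034. Pulling on at the second stop lifts the probe
- head (a point): centre of the white round ribbed sensor head on top of the mast: 28 mm in diameter, 30 mm high, on the tube axis. Stowed, it is 147 mm above the foot, with 12 mm of bare 14 mm steel stem between head and collar; it rises with the mast. The probe can be lifted by it. Pinch it with the fingers clear of the button, closing along the probe's y
- release (a joint): travel of the round release button, m: 0 = up, 0.009 = fully down. It springs back. It needs 1 N to start, frees the mast at about 0.0035 (3 N) and takes 6 N fully down. Pushed on past its end with over about 12 N it would tip the probe in its socket
- button_top (a point): centre of the top face of the release button, a grey cap 18 mm in diameter facing up, 48 mm from the tube axis on the probe's +x side, 150 mm above the foot: 12 mm lower than the top of the stowed head and 42 mm lower than the top of the head at the first stop
- socket: the bench socket: fixed square aluminium block 80 x 80 x 55 mm with one round upright bore, 28 mm in diameter, 50 mm deep, slightly chamfered. Fully home, the probe's flange rests on the block's top and its foot is 45 mm down the bore. Origin: centre of its underside
- socket_hole0 (a point): centre of the mouth of the socket's bore, on the block's top face, z up
- rack: the storage block: fixed grey block 90 x 220 x 55 mm (x, y, z). Origin: centre of its underside. Two round holes 28 mm in diameter, 50 mm deep, at y = -60 and +60 mm; the probe stands in one, the torch in the other, either way round
- torch: bystander: dark steel torch, 125 mm long, 26 mm in diameter with a wider 38 mm head, standing in the storage block's other hole, its top 130 mm above the bench. Origin at its foot. Leave alone
- jar: bystander: closed feed jar, 60 mm in diameter, 80 mm high, standing loose. Origin under its centre. Leave alone
- dish: bystander: flat clear round dish, 80 mm in diameter, 16 mm high, loose on the bench. Origin under its centre. Leave alone
- tub: rearing box of amber plastic with a green clip and a paper card, 150 x 210 mm, 104 mm high, fixed, beyond the socket. Origin under its centre
Not all that is in view belongs to the job. What is shaped like the probe but red is not meant.

How it is judged:
On the way, in this order (a step that is already met when the one before it is completed fails the run):
1. the probe stands upright and fully home in the bench socket, let go, mast still stowed (horizontal distance between probe and socket_hole0 below 0.005 m and z of probe in the frame of socket_hole0 below -0.041 m and angle between probe's own z axis and vertical below 0.1 rad and value of joint mast below 0.006 m and contact force between the fingers and probe below 0.3 N), for 0.2 s.
2. the button has been pressed and the mast has sprung to its first stop by itself, in the socket, the robot off it (value of joint mast between 0.022 and 0.04 m and contact force between the fingers and probe below 0.3 N and z of probe in the frame of socket_hole0 below -0.038 m and horizontal distance between probe and socket_hole0 below 0.006 m), for 0.2 s.
3. the mast is held out at its second stop, the foot still in the socket (value of joint mast above 0.08 m and contact force between the fingers and probe above 1 N and z of probe in the frame of socket_hole0 below -0.03 m and horizontal distance between probe and socket_hole0 below 0.008 m), for 0.3 s.
At the end, for the whole second after the job is handed in: Probe upright (0.12 rad) in the socket, foot at least 30 mm down the bore and within 8 mm of its axis; fingers still gripping it, mast within 5 mm of the second stop (above 0.080), at rest; torch, jar and dish within 20 mm of their starts (all of step 3 and angle between probe's own z axis and vertical below 0.12 rad and linear speed of probe below 0.03 m/s and distance of each of torch, jar, dish from where it was at the start of the episode below 0.02 m); the arm keeps its last pose, push and grip.
It fails at once if torch, jar or dish knocked away (moved more than 30 mm) (distance of any of torch, jar, dish from where it was at the start of the episode above 0.03 m).
It fails at once if the probe is dropped (falls freely more than about 20 mm) (linear speed of probe above 0.65 m/s and contact force between each of the arm, the fingers and probe below 0.1 N).
It also fails if it takes over 64 s, if anything falls off the work surface, if the arm or the gripper's body presses on something with over 40 N, if the wrist force passes 120 N, or if a joint passes its speed limit or range.

## Working session

There is one attempt and no reset: what is moved stays moved. The work goes in short steps, Python scripts to look and compute and a tool call to move; the robot and the scene stay as the last step left them, time stands still between calls to the robot, and variables do not carry over. Pictures are saved under pics/ and viewed, on a budget of 10 in all, crops included, one or two more only if the job needs it, and the job is handed in when it is done.

Besides the shell and the picture viewer there is one more tool, called after "Call:" in YAML: its name, and indented under it one key for each argument. servo_tool: Moves the arm, as the interface text tells. Its arguments: {"type":"object","properties":{"moves":{"type":"array","items":{"type":"object","properties":{"travel":{"type":"array","items":{"type":"number"}},"dr":{"type":"array","items":{"type":"number"}}}}},"claw":{"type":"number"},"squeeze":{"type":"number"}},"required":["moves"]}

```bash
mkdir -p pics; ls; python3 - <<'E'
from workcell import manip
import cv2,numpy as np
o=manip.get_obs();print({k:np.round(v,3) for k,v in o.items()},manip.tcp_to_grasp)
for n in("scene","side"):
    cv2.imwrite(f"pics/{n}0.png",manip.camera(n));c=manip.calibration(n);print(n,np.round(c["intrinsics"],1).tolist(),np.round(c["view"],3).tolist())
E
```

```text
pics
{'clock': np.float64(0.0), 'joint_pos': array([ 1.216,  0.333, -0.065,  1.461,  0.022,  1.35 , -0.089]), 'joint_velocities': array([-0.002, -0.001, -0.001,  0.001, -0.   , -0.001, -0.   ]), 'tau': array([-1.0000e-03, -6.2545e+01,  4.8000e-02, -3.9161e+01,  1.6000e-02,
        1.0000e-02, -0.0000e+00]), 'position': array([ 0.203, -0.591,  0.231]), 'ee_rot': array([ 0.814, -0.581, -0.001, -0.   ]), 'ft_force': array([0.083, 0.59 , 0.438]), 'torque': array([-0.017, -0.018,  0.001]), 'grip_width': np.float64(0.998)} -0.0187
scene [[448.1, 0.0, 319.7], [0.0, 448.1, 203.6], [0.0, 0.0, 1.0]] [[-0.574, 0.819, 0.006, 0.31], [0.696, 0.491, -0.523, -0.363], [-0.431, -0.296, -0.852, 1.498], [0.0, 0.0, 0.0, 1.0]]
side [[510.5, 0.0, 319.6], [0.0, 510.5, 201.6], [0.0, 0.0, 1.0]] [[-0.808, -0.589, -0.017, 0.509], [-0.404, 0.574, -0.713, 0.319], [0.429, -0.569, -0.701, 1.162], [0.0, 0.0, 0.0, 1.0]]
```

View pics/scene0.png

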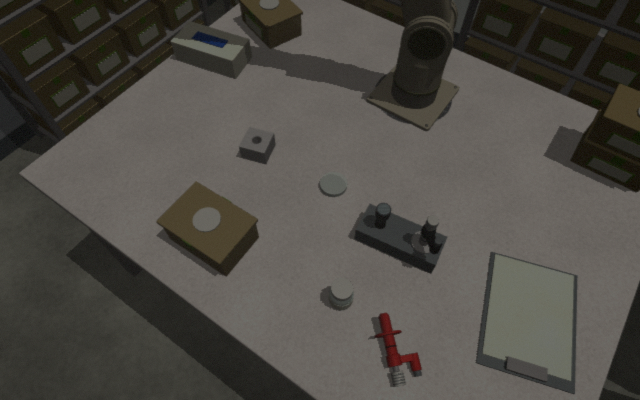

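View pics/side0.png

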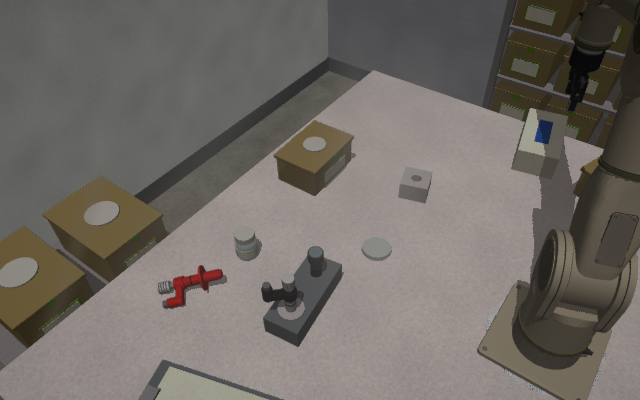

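The scene view shows the socket bore at about (257,140), the probe at (432,230) and the torch at (383,212). In the side view they are at (417,178), (288,285) and (315,255), with the button at about (267,290). I'll zoom in for precise pixels.

```bash
python3 - <<'E'
import cv2,numpy as np
a=cv2.imread("pics/scene0.png");b=cv2.imread("pics/side0.png")
def c(im,x,y,w,h,s):return cv2.convertScaleAbs(cv2.resize(im[y:y+h,x:x+w],None,fx=s,fy=s,interpolation=cv2.INTER_CUBIC),alpha=1.7)
top=np.hstack([c(a,345,195,110,80,4),c(a,230,115,60,53,6)[:320,:360]if 0 else cv2.copyMakeBorder(c(a,232,120,60,53,6)[:318],0,2,0,0,0)])
bot=np.hstack([c(b,255,240,100,110,4)[:280*2][:270+170],c(b,390,160,50,55,8)])
W=max(top.shape[1],bot.shape[1])
bot=bot[:280] if 0 else cv2.resize(bot,None,fx=1,fy=1)
cv2.imwrite("pics/c1.png",top);cv2.imwrite("pics/c2.png",bot);print(top.shape,bot.shape)
E
```

```text
(320, 800, 3) (440, 800, 3)
```

View pics/c1.png

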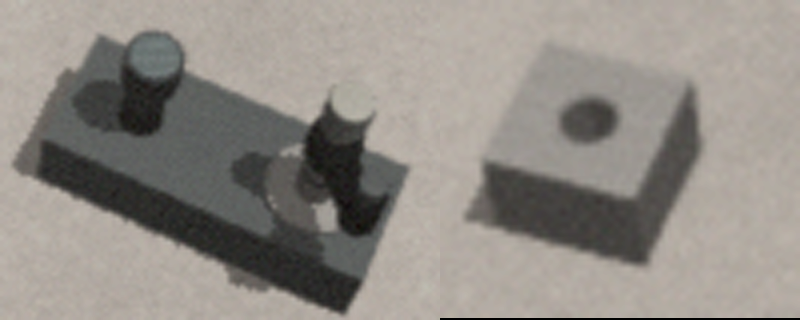

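View pics/c2.png

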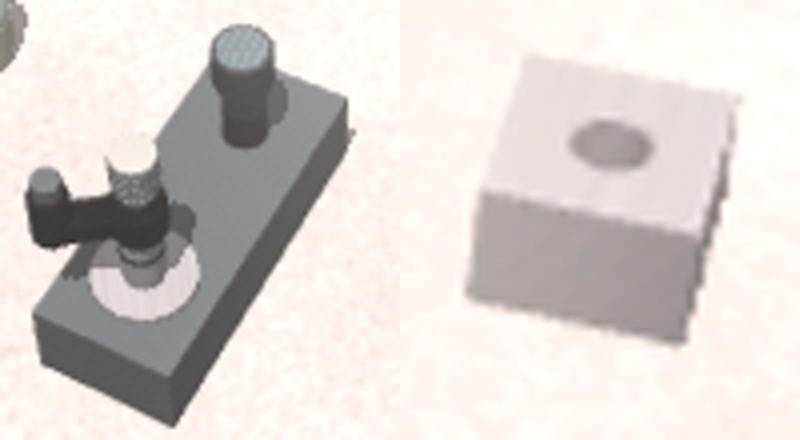

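```bash
cat > h.py <<'E'
from workcell import manip
import cv2,numpy as np
from scipy.spatial.transform import Rotation as R
np.set_printoptions(precision=4,suppress=True)
def ray(c,p):
    K,V=np.array(c["intrinsics"]),np.array(c["view"])
    Rt=V[:3,:3];d=Rt.T@np.linalg.inv(K)@[p[0],p[1],1];return -Rt.T@V[:3,3],d
def onz(c,p,z):
    o,d=ray(c,p);return (o+d*(z-o[2])/d[2])[:3]
def proj(c,X):
    q=np.array(c["intrinsics"])@(np.array(c["view"])@np.r_[X,1])[:3];return q[:2]/q[2]
E
python3 - <<'E'
from h import *
s,d=manip.calibration("scene"),manip.calibration("side")
for n,a,b,z in[("head",(432.6,220.4),(288.1,277.1),.172),("torch",(383.1,208.4),(315.4,250.9),.130),("sock",(256.3,139.6),(415.9,177.8),.055),("button",(438,241),(266.1,284.1),.160),("jar",(342,288),(245,235),.08),("dish",(333,185),(376,247),.016)]:
    print(n,onz(s,a,z),onz(d,b,z))
o=manip.get_obs();print(R.from_quat(o["ee_rot"]).as_matrix(),manip.calibration("wrist"))
E
```

```text
head [0.4995 0.2933 0.172 ] [0.4992 0.2896 0.172 ]
torch [0.5134 0.1732 0.13  ] [0.5164 0.1696 0.13  ]
sock [ 0.4813 -0.2701  0.055 ] [ 0.4804 -0.2708  0.055 ]
button [0.5336 0.328  0.16  ] [0.5323 0.3248 0.16  ]
jar [0.7287 0.196  0.08  ] [0.7202 0.198  0.08  ]
dish [ 0.4618 -0.0081  0.016 ] [ 0.4523 -0.0091  0.016 ]
[[ 0.3257 -0.9455 -0.0005]
 [-0.9455 -0.3257  0.0012]
 [-0.0013  0.0001 -1.    ]] {'intrinsics': array([[304.9218,   0.    , 318.205 ],
       [  0.    , 304.9218, 200.8746],
       [  0.    ,   0.    ,   1.    ]]), 'view': array([[ 0.3254, -0.9456, -0.0023, -0.6251],
       [-0.9097, -0.3138,  0.272 , -0.0361],
       [-0.2579, -0.0864, -0.9623,  0.3793],
       [ 0.    ,  0.    ,  0.    ,  1.    ]])}
```

Call:
servo_tool:
  moves:
    - {"travel": [-7, -51, -12]}
    - {"travel": [-7, -51, -12]}
    - {"travel": [-7, -51, -12]}
    - {"travel": [-7, -51, -12]}
    - {"travel": [-7, -51, -12]}
    - {"travel": [-7, -51, -12]}
    - {"travel": [-49, -19, 0]}
    - {"travel": [-49, -19, 0]}
    - {"travel": [-49, -19, 0]}
    - {"travel": [-49, -19, 0]}
    - {"travel": [-49, -19, 0]}
    - {"travel": [-49, -19, 0]}
  claw: 0

```text
$.moves[0]: bad value
```

Call:
servo_tool:
  moves:
    - {"travel": [-49, -19, 0]}
    - {"travel": [-49, -19, 0]}
    - {"travel": [-49, -19, 0]}
    - {"travel": [-49, -19, 0]}
    - {"travel": [-49, -19, 0]}
    - {"travel": [-49, -19, 0]}
    - {"dr": [0, 0, -9]}
    - {"dr": [0, 0, -9]}
    - {"dr": [0, 0, -9]}
    - {"travel": [0, 0, 0]}

```text
$.moves[0]: bad value
```

```bash
python3 - <<'E'
from h import *
o=manip.get_obs();c=manip.calibration("wrist");im=manip.camera("wrist");cv2.imwrite("pics/w1.png",im)
print(o["clock"],o["position"],o["joint_pos"],R.from_quat(o["ee_rot"]).as_matrix())
print(proj(c,[.4994,.2914,.172]),proj(c,[.533,.326,.160]))
E
```

```text
0.1 [ 0.2035 -0.5906  0.2306] [ 1.2164  0.3328 -0.0647  1.4609  0.0216  1.3499 -0.0885] [[ 0.3257 -0.9455 -0.0005]
 [-0.9455 -0.3257  0.0012]
 [-0.0013  0.0001 -1.    ]]
[-3448.7884 -2528.1356] [-3566.8864 -2761.5013]
```

View pics/w1.png

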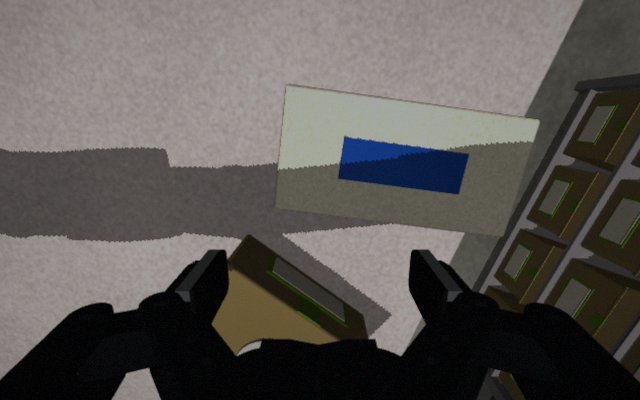

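Nothing moved: each row needs both keys. The wrist picture shows only a bench box, with the finger tips at about (215,270) and (425,270).

Call:
servo_tool:
  moves:
    - {"travel": [-7, -51, -12], "dr": [0, 0, 0]}
    - {"travel": [-7, -51, -12], "dr": [0, 0, 0]}
    - {"travel": [-7, -51, -12], "dr": [0, 0, 0]}
    - {"travel": [-7, -51, -12], "dr": [0, 0, 0]}
    - {"travel": [-7, -51, -12], "dr": [0, 0, 0]}
    - {"travel": [-7, -51, -12], "dr": [0, 0, 0]}
    - {"travel": [-49, -19, 0], "dr": [0, 0, 0]}
    - {"travel": [-49, -19, 0], "dr": [0, 0, 0]}
    - {"travel": [-49, -19, 0], "dr": [0, 0, 0]}
    - {"travel": [-49, -19, 0], "dr": [0, 0, 0]}
    - {"travel": [-49, -19, 0], "dr": [0, 0, 0]}
    - {"travel": [-49, -19, 0], "dr": [0, 0, 0]}
  claw: 0

```text
clock: 1.65
position: [0.491, -0.1347, 0.3032]
ee_rot: [0.814, -0.581, 0.0, 0.0]
ft_force: [1.1, 0.3, -0.2]
grip_width: 0.996
```

Call:
servo_tool:
  moves:
    - {"travel": [-49, -19, 0], "dr": [0, 0, 0]}
    - {"travel": [-49, -19, 0], "dr": [0, 0, 0]}
    - {"travel": [-49, -19, 0], "dr": [0, 0, 0]}
    - {"travel": [-49, -19, 0], "dr": [0, 0, 0]}
    - {"travel": [-49, -19, 0], "dr": [0, 0, 0]}
    - {"travel": [-49, -19, 0], "dr": [0, 0, 0]}
    - {"travel": [0, 0, 0], "dr": [0, 0, -9]}
    - {"travel": [0, 0, 0], "dr": [0, 0, -9]}
    - {"travel": [0, 0, 0], "dr": [0, 0, -9]}
    - {"travel": [0, 0, 0], "dr": [0, 0, 0]}

```text
clock: 2.9
position: [0.5032, 0.1785, 0.3031]
ee_rot: [0.927, -0.375, -0.0, 0.0]
ft_force: [0.2, -0.0, -0.0]
grip_width: 0.996
```

```bash
python3 - <<'E'
from h import *
o=manip.get_obs();c=manip.calibration("wrist");im=manip.camera("wrist");cv2.imwrite("pics/w2.png",im)
print(o["clock"],o["position"],o["joint_pos"],R.from_quat(o["ee_rot"]).as_matrix())
print(proj(c,[.4994,.2914,.172]),proj(c,[.533,.326,.160]))
E
```

```text
2.9 [0.5032 0.1785 0.3031] [ 0.2268  0.1638 -0.73    1.5553  0.1095  1.4648 -1.2771] [[ 0.7187 -0.6953 -0.0004]
 [-0.6953 -0.7187 -0.0002]
 [-0.0001  0.0004 -1.    ]]
[222.7427 101.8094] [222.2734  42.7598]
```

View pics/w2.png

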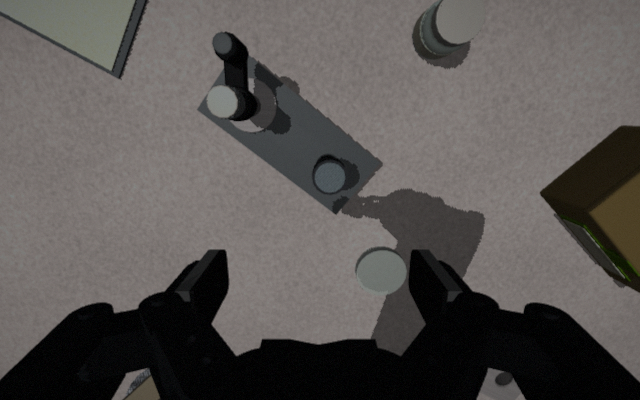

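The head top is at (224,101) and the button at (224,43), which matches the estimates. Next I'll go above the head, descend and grip.

Call:
servo_tool:
  moves:
    - {"travel": [-20, -20, 0], "dr": [0, 0, 0]}
    - {"travel": [-20, -20, 0], "dr": [0, 0, 0]}
    - {"travel": [-20, -19, 10], "dr": [0, 0, 0]}
    - {"travel": [-20, -19, 20], "dr": [0, 0, 0]}
    - {"travel": [0, 0, 34], "dr": [0, 0, 0]}
    - {"travel": [0, 0, 30], "dr": [0, 0, 0]}
    - {"travel": [0, 0, 25], "dr": [0, 0, 0]}
    - {"travel": [0, 0, 25], "dr": [0, 0, 0]}
    - {"travel": [0, 0, 20], "dr": [0, 0, 0]}
    - {"travel": [0, 0, 0], "dr": [0, 0, 0]}

```text
clock: 4.2
position: [0.4993, 0.2898, 0.138]
ee_rot: [0.927, -0.375, -0.001, 0.001]
ft_force: [0.3, -1.1, 0.2]
grip_width: 1.0
```

```bash
python3 - <<'E'
from h import *
o=manip.get_obs();c=manip.calibration("wrist");im=manip.camera("wrist");cv2.imwrite("pics/w3.png",im)
print(o["clock"],o["position"],o["ft_force"],R.from_quat(o["ee_rot"]).as_matrix()[:,0])
print(proj(c,[.5,.291,.172]),proj(c,[.533,.326,.160]))
E
```

```text
4.2 [0.4993 0.2898 0.138 ] [ 0.3194 -1.1243  0.1678] [ 0.7185 -0.6956 -0.0008]
[315.8883 286.4675] [314.2602 162.8357]
```

View pics/w3.png

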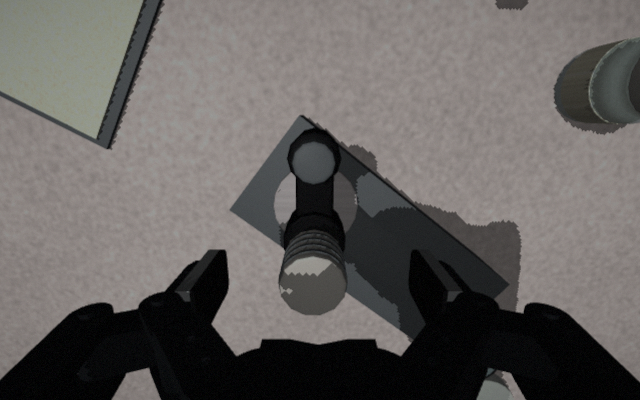

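The head top is at (313,282) and the button at (314,160), so the probe sits about 3 mm further along tool −y. I'll nudge and grip.

Call:
servo_tool:
  moves:
    - {"travel": [-1, -3, 0], "dr": [0, 0, 0]}
    - {"travel": [0, 0, 0], "dr": [0, 0, 0]}

```text
clock: 4.5
position: [0.5017, 0.2938, 0.1402]
ee_rot: [0.927, -0.375, 0.0, -0.001]
ft_force: [0.0, 0.3, -0.2]
grip_width: 0.997
```

Call:
servo_tool:
  moves:
    - {"travel": [0, 0, 0], "dr": [0, 0, 0]}
    - {"travel": [0, 0, 0], "dr": [0, 0, 0]}
    - {"travel": [0, 0, 0], "dr": [0, 0, 0]}
    - {"travel": [0, 0, 0], "dr": [0, 0, 0]}
    - {"travel": [0, 0, 0], "dr": [0, 0, 0]}
    - {"travel": [0, 0, 0], "dr": [0, 0, 0]}
    - {"travel": [0, 0, 0], "dr": [0, 0, 0]}
    - {"travel": [0, 0, 0], "dr": [0, 0, 0]}
  claw: 1
  squeeze: 60

```text
clock: 5.5
position: [0.5011, 0.2935, 0.1395]
ee_rot: [0.927, -0.374, -0.0, -0.0]
ft_force: [-3.3, 0.7, 5.0]
grip_width: 0.312
```

Call:
servo_tool:
  moves:
    - {"travel": [0, 0, -10], "dr": [0, 0, 0]}
    - {"travel": [0, 0, -20], "dr": [0, 0, 0]}
    - {"travel": [0, 0, -30], "dr": [0, 0, 0]}
    - {"travel": [0, 0, -30], "dr": [0, 0, 0]}
    - {"travel": [0, 0, -30], "dr": [0, 0, 0]}
    - {"travel": [0, 0, -30], "dr": [0, 0, 0]}
    - {"travel": [0, 0, -20], "dr": [0, 0, 0]}
    - {"travel": [0, 0, 0], "dr": [0, 0, 0]}
    - {"travel": [0, 0, 0], "dr": [0, 0, 0]}

```text
clock: 6.62
position: [0.501, 0.2926, 0.3085]
ee_rot: [0.927, -0.375, -0.0, 0.001]
ft_force: [0.6, -1.1, -7.6]
grip_width: 0.31
```

```bash
python3 - <<'E'
from h import *
o=manip.get_obs();print(o["clock"],o["position"],o["ft_force"],o["torque"],o["joint_pos"],R.from_quat(o["ee_rot"]).as_matrix())
a=manip.camera("scene");b=manip.camera("side");s,d=manip.calibration("scene"),manip.calibration("side")
p=o["position"]
ims=[]
for im,c in((a,s),(b,d)):
    u,v=proj(c,p-[0,0,.06]).astype(int);print(u,v)
    ims.append(cv2.convertScaleAbs(cv2.resize(im[max(v-60,0):max(v-60,0)+140,u-50:u+50],None,fx=4,fy=4,interpolation=2),alpha=1.7)); print(u-50,max(v-60,0))
cv2.imwrite("pics/lift.png",np.hstack(ims))
E
```

```text
6.625 [0.501  0.2926 0.3085] [ 0.5746 -1.1322 -7.6134] [-0.0531  0.0176  0.0199] [ 0.0227  0.2936 -0.7858  1.4253  0.2068  1.5086 -1.5226] [[ 0.7193 -0.6947 -0.0009]
 [-0.6947 -0.7193 -0.0011]
 [ 0.0001  0.0014 -1.    ]]
439 203
389 143
284 254
234 194
```

View pics/lift.png

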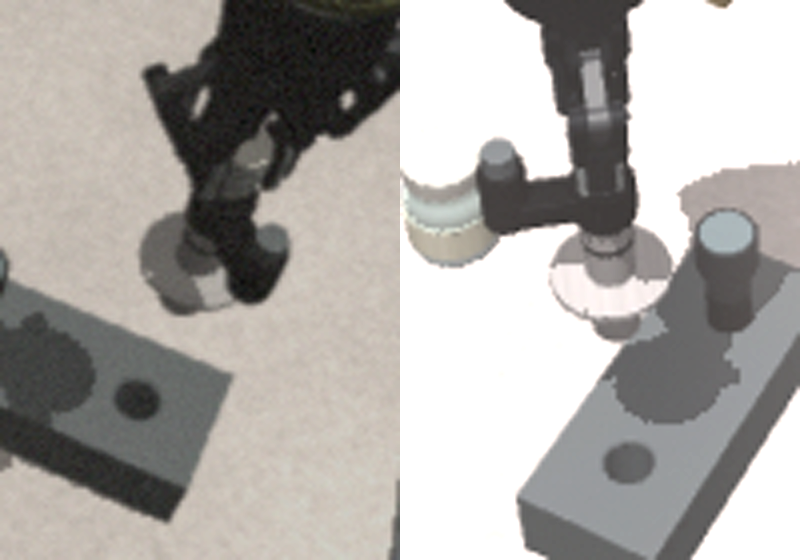

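The probe is lifted (7.6 N), hanging level, and the hole is clear beneath it. Carrying it over to the socket.

Call:
servo_tool:
  moves:
    - {"travel": [16, 18, 0], "dr": [0, 0, 0]}
    - {"travel": [32, 36, 0], "dr": [0, 0, 0]}
    - {"travel": [32, 36, 0], "dr": [0, 0, 0]}
    - {"travel": [32, 36, 0], "dr": [0, 0, 0]}
    - {"travel": [32, 36, 0], "dr": [0, 0, 0]}
    - {"travel": [32, 36, 0], "dr": [0, 0, 0]}
    - {"travel": [32, 36, 0], "dr": [0, 0, 0]}
    - {"travel": [32, 36, 0], "dr": [0, 0, 0]}
    - {"travel": [32, 36, 0], "dr": [0, 0, 0]}
    - {"travel": [32, 36, 0], "dr": [0, 0, 0]}
    - {"travel": [32, 36, 0], "dr": [0, 0, 0]}
    - {"travel": [32, 36, 0], "dr": [0, 0, 0]}

```text
clock: 8.22
position: [0.4779, -0.2616, 0.3085]
ee_rot: [0.927, -0.374, -0.001, 0.0]
ft_force: [0.0, -0.5, -6.4]
grip_width: 0.312
```

Call:
servo_tool:
  moves:
    - {"travel": [9, 10, 20], "dr": [0, 0, 0]}
    - {"travel": [0, 0, 30], "dr": [0, 0, 0]}
    - {"travel": [0, 0, 20], "dr": [0, 0, 0]}
    - {"travel": [0, 0, 10], "dr": [0, 0, 0]}
    - {"travel": [0, 0, 0], "dr": [0, 0, 0]}
    - {"travel": [0, 0, 0], "dr": [0, 0, 0]}

```text
clock: 8.98
position: [0.4784, -0.2738, 0.2302]
ee_rot: [0.927, -0.374, 0.001, 0.0]
ft_force: [0.8, 0.5, -6.5]
grip_width: 0.318
```

```bash
python3 - <<'E'
from h import *
o=manip.get_obs();print(o["clock"],o["position"],o["ft_force"],o["joint_pos"],R.from_quat(o["ee_rot"]).as_matrix())
ims=[]
p=o["position"];foot=p-[0,0,.1295]
for n in("scene","side"):
    im=manip.camera(n);c=manip.calibration(n)
    u,v=proj(c,p-[0,0,.11]).astype(int);u0,v0=u-40,max(v-50,0)
    print(n,u0,v0,"foot",proj(c,foot),"flange",proj(c,foot+[0,0,.045]),"fl top ext",proj(c,foot+[0,0,.05]))
    ims.append(cv2.convertScaleAbs(cv2.resize(im[v0:v0+110,u0:u0+80],None,fx=5,fy=5,interpolation=2),alpha=1.6))
cv2.imwrite("pics/sock.png",np.hstack(ims))
E
```

```text
8.975 [ 0.4784 -0.2738  0.2302] [ 0.7561  0.5071 -6.4761] [ 0.7483  0.1914 -0.353   1.6467  0.0682  1.3142 -0.3837] [[ 0.7195 -0.6945  0.0012]
 [-0.6945 -0.7195 -0.0007]
 [ 0.0014 -0.0003 -1.    ]]
scene 213 73 foot [254.0781 128.1236] flange [252.1539 117.3603] fl top ext [251.9328 116.1234]
side 379 110 foot [418.8883 165.4899] flange [420.8213 153.1671] fl top ext [421.0414 151.764 ]
```

View pics/sock.png

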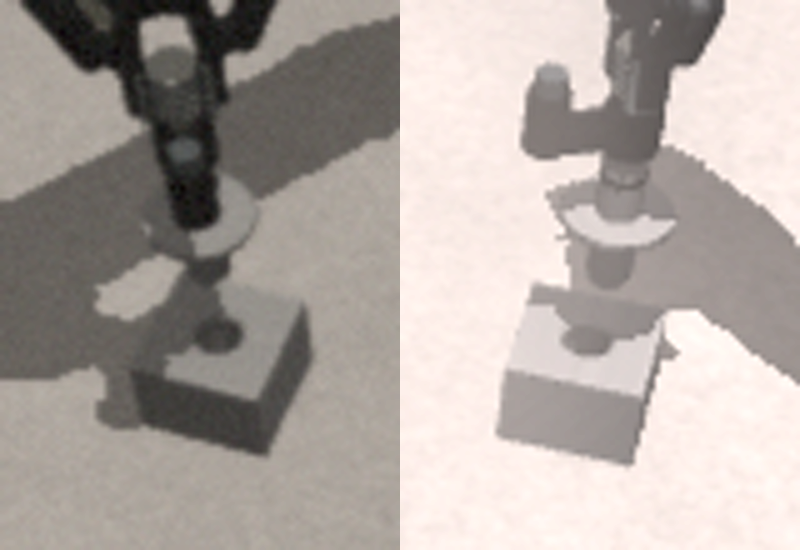

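```bash
python3 - <<'E'
from h import *
from scipy.optimize import least_squares
s,d=manip.calibration("scene"),manip.calibration("side")
b=np.array([.6945,.7195,0]);y=np.array([-.7195,.6945,0])
# (cam, local pt(x,z), u,v or None)
A=np.array([.4784,-.2738,.2302]);B=np.array([.501,.2926,.3085])
F,T,U=(0,.047),(0,.012),(.048,.150)
obs=[(A,s,F,252.7,None),(A,s,T,254.6,None),(A,s,U,249.6,102.6),(A,d,F,421.2,None),(A,d,T,420.8,None),(A,d,U,409.2,124.2),
(B,d,F,286.3,None),(B,d,T,287.7,None),(B,d,U,258.1,232.3)]
def world(p,l,q):
    Q=R.from_rotvec(q[2]*y+q[3]*b)   # q2>0: button down, foot away... about probe y
    loc=l[0]*b+[0,0,l[1]-.148]
    return p+[0,0,.0185]+q[0]*b+q[1]*y+Q.apply(loc)
def f(q,pr=0):
    r=[]
    for p,c,l,u,v in obs:
        w=proj(c,world(p,l,q));r.append(w[0]-u)
        if v: r.append((w[1]-v))
    if pr:print(np.array(r))
    return np.array(r+[q[3]*20,q[1]*300])
k=least_squares(f,[0,0,0,0]);print(k.x,k.cost);f(k.x,1);f([0,0,0,0],1)
w=world(A,(0,0),k.x);print("foot",w,"axis top",world(A,(0,.148),k.x))
E
```

```text
[-0.0022  0.0013  0.0045  0.0089] 0.9019107364739402
[ 0.0636 -0.2418  0.0573 -0.3414  0.8698 -0.1772 -0.1422  0.3555  0.0231
 -0.2455 -0.4002 -0.5346]
[-0.6101 -1.     -0.3587  0.2824 -0.2851 -1.3989 -1.0708  0.1028 -1.374
 -1.7047 -1.6011 -0.9378]
foot [ 0.4746 -0.274   0.1007] axis top [ 0.476  -0.2745  0.2487]
```

Call:
servo_tool:
  moves:
    - {"travel": [2, -7, 0], "dr": [0, 0, 0]}
    - {"travel": [0, 0, 10], "dr": [0, 0, 0]}
    - {"travel": [0, 0, 15], "dr": [0, 0, 0]}
    - {"travel": [0, 0, 15], "dr": [0, 0, 0]}
    - {"travel": [0, 0, 8], "dr": [0, 0, 0]}
    - {"travel": [0, 0, 5], "dr": [0, 0, 0]}
    - {"travel": [0, 0, 0], "dr": [0, 0, 0]}
    - {"travel": [0, 0, 0], "dr": [0, 0, 0]}

```text
clock: 10.07
position: [0.4846, -0.2702, 0.1768]
ee_rot: [0.927, -0.375, 0.0, 0.0]
ft_force: [-0.3, -0.0, -7.5]
grip_width: 0.312
```

Call:
servo_tool:
  moves:
    - {"travel": [0, 0, 3], "dr": [0, 0, 0]}
    - {"travel": [0, 0, 3], "dr": [0, 0, 0]}
    - {"travel": [0, 0, 0], "dr": [0, 0, 0]}

```text
clock: 10.45
position: [0.4841, -0.27, 0.17]
ee_rot: [0.927, -0.375, -0.0, 0.0]
ft_force: [-0.2, -0.2, -6.3]
grip_width: 0.312
```

No contact force with the foot about 14 mm past the mouth, so it is in the bore. Continuing.

Call:
servo_tool:
  moves:
    - {"travel": [0, 0, 6], "dr": [0, 0, 0]}
    - {"travel": [0, 0, 6], "dr": [0, 0, 0]}
    - {"travel": [0, 0, 6], "dr": [0, 0, 0]}
    - {"travel": [0, 0, 5], "dr": [0, 0, 0]}
    - {"travel": [0, 0, 0], "dr": [0, 0, 0]}

```text
clock: 11.08
position: [0.4841, -0.2699, 0.1468]
ee_rot: [0.927, -0.375, -0.0, -0.0]
ft_force: [-0.3, -0.8, -6.4]
grip_width: 0.312
```

Call:
servo_tool:
  moves:
    - {"travel": [0, 0, 3], "dr": [0, 0, 0]}
    - {"travel": [0, 0, 3], "dr": [0, 0, 0]}
    - {"travel": [0, 0, 0], "dr": [0, 0, 0]}

```text
clock: 11.45
position: [0.4841, -0.27, 0.1411]
ee_rot: [0.927, -0.375, -0.0, 0.0]
ft_force: [-0.3, 0.4, -6.3]
grip_width: 0.311
```

Call:
servo_tool:
  moves:
    - {"travel": [0, 0, 1], "dr": [0, 0, 0]}
    - {"travel": [0, 0, 1], "dr": [0, 0, 0]}
    - {"travel": [0, 0, 0], "dr": [0, 0, 0]}

```text
clock: 11.82
position: [0.4845, -0.2701, 0.14]
ee_rot: [0.927, -0.375, 0.0, 0.0]
ft_force: [-1.8, 0.1, 1.1]
grip_width: 0.305
```

Seated: the load has transferred to the socket. Now release, rise, close the fingers and move over the button.

Call:
servo_tool:
  moves:
    - {"travel": [0, 0, 0], "dr": [0, 0, 0]}
    - {"travel": [0, 0, 0], "dr": [0, 0, 0]}
    - {"travel": [0, 0, 0], "dr": [0, 0, 0]}
    - {"travel": [0, 0, 0], "dr": [0, 0, 0]}
    - {"travel": [0, 0, 0], "dr": [0, 0, 0]}
    - {"travel": [0, 0, 0], "dr": [0, 0, 0]}
    - {"travel": [0, 0, -10], "dr": [0, 0, 0]}
    - {"travel": [0, 0, -20], "dr": [0, 0, 0]}
    - {"travel": [0, 0, -30], "dr": [0, 0, 0]}
    - {"travel": [0, 0, -20], "dr": [0, 0, 0]}
    - {"travel": [0, 0, 0], "dr": [0, 0, 0]}
  claw: 0

```text
clock: 13.2
position: [0.4852, -0.2704, 0.2214]
ee_rot: [0.927, -0.375, 0.002, 0.0]
ft_force: [0.3, 0.4, 0.6]
grip_width: 0.997
```

Call:
servo_tool:
  moves:
    - {"travel": [0, -23, 0], "dr": [0, 0, 0]}
    - {"travel": [0, -23, 0], "dr": [0, 0, 0]}
    - {"travel": [0, 0, 0], "dr": [0, 0, 0]}
    - {"travel": [0, 0, 0], "dr": [0, 0, 0]}
    - {"travel": [0, 0, 0], "dr": [0, 0, 0]}
    - {"travel": [0, 0, 0], "dr": [0, 0, 0]}
    - {"travel": [0, 0, 0], "dr": [0, 0, 0]}
    - {"travel": [0, 0, 0], "dr": [0, 0, 0]}
  claw: 1
  squeeze: 20

```text
clock: 14.2
position: [0.5162, -0.2371, 0.2194]
ee_rot: [0.927, -0.375, 0.0, 0.0]
ft_force: [-0.6, 0.3, 0.3]
grip_width: 0.0
```

```bash
python3 - <<'E'
from h import *
o=manip.get_obs();print(o["clock"],o["position"],o["ft_force"],o["grip_width"])
ims=[];p=o["position"]
ax=np.array([.4815,-.271,.010]);b=np.array([.6945,.7195,0])
for n in("scene","side"):
    im=manip.camera(n);c=manip.calibration(n)
    u,v=proj(c,ax+[0,0,.1]).astype(int);u0,v0=u-40,max(v-60,0)
    print(n,u0,v0,[(np.array(proj(c,q))-[u0,v0]+.4)*5 for q in(ax+.048*b+[0,0,.15],ax+[0,0,.162],p)])
    ims.append(cv2.convertScaleAbs(cv2.resize(im[v0:v0+110,u0:u0+80],None,fx=5,fy=5,interpolation=2),alpha=1.6))
cv2.imwrite("pics/btn.png",np.hstack(ims))
E
```

```text
14.2 [ 0.5162 -0.2371  0.2194] [-0.5912  0.2776  0.318 ] 0.00030763269197342605
scene 213 67 [array([205.09  , 307.0778]), array([192.3261, 226.4811]), array([188.7063, 231.679 ])]
side 377 103 [array([132.9224, 243.9743]), array([219.5203, 216.2749]), array([142.118 , 155.6652])]
```

View pics/btn.png

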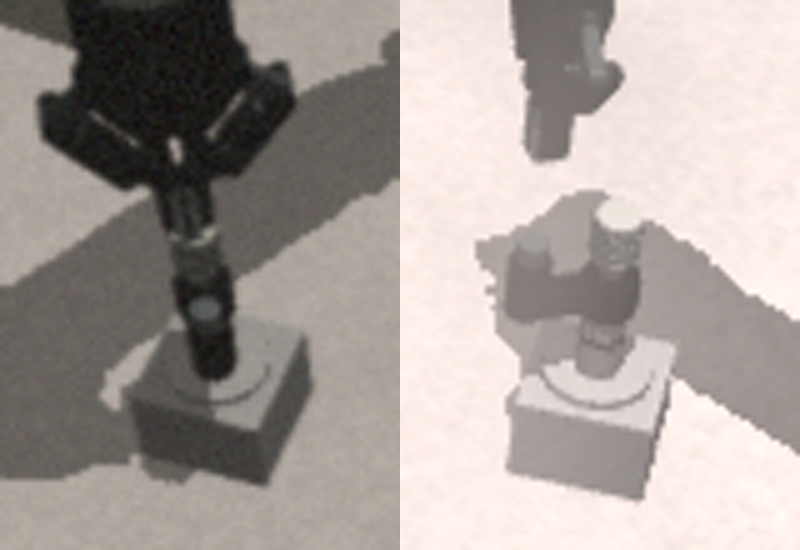

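The flange is flush on the socket and the mast is down. The button is at crop (135,240), against a predicted (133,244). Descending onto the button.

Call:
servo_tool:
  moves:
    - {"travel": [0, 0, 20], "dr": [0, 0, 0]}
    - {"travel": [0, 0, 20], "dr": [0, 0, 0]}
    - {"travel": [0, 0, 12], "dr": [0, 0, 0]}
    - {"travel": [0, 0, 4], "dr": [0, 0, 0]}
    - {"travel": [0, 0, 0], "dr": [0, 0, 0]}

```text
clock: 14.92
position: [0.5164, -0.237, 0.1636]
ee_rot: [0.927, -0.375, 0.0, 0.0]
ft_force: [-0.1, -0.2, 0.5]
grip_width: -0.003
```

Call:
servo_tool:
  moves:
    - {"travel": [0, 0, 2], "dr": [0, 0, 0]}
    - {"travel": [0, 0, 2], "dr": [0, 0, 0]}
    - {"travel": [0, 0, 2], "dr": [0, 0, 0]}
    - {"travel": [0, 0, 0], "dr": [0, 0, 0]}

```text
clock: 15.42
position: [0.5165, -0.237, 0.1575]
ee_rot: [0.927, -0.375, 0.0, 0.0]
ft_force: [2.2, 0.8, 1.8]
grip_width: 0.002
```

Call:
servo_tool:
  moves:
    - {"travel": [0, 0, 1.5], "dr": [0, 0, 0]}
    - {"travel": [0, 0, 1.5], "dr": [0, 0, 0]}
    - {"travel": [0, 0, 0], "dr": [0, 0, 0]}

```text
clock: 15.8
position: [0.5165, -0.237, 0.1545]
ee_rot: [0.927, -0.375, 0.0, 0.0]
ft_force: [2.0, 0.2, 4.3]
grip_width: -0.003
```

Call:
servo_tool:
  moves:
    - {"travel": [0, 0, 1], "dr": [0, 0, 0]}
    - {"travel": [0, 0, 0], "dr": [0, 0, 0]}
    - {"travel": [0, 0, 0], "dr": [0, 0, 0]}

```text
clock: 16.18
position: [0.5165, -0.237, 0.1535]
ee_rot: [0.927, -0.374, 0.0, 0.0]
ft_force: [2.5, 0.2, 4.2]
grip_width: 0.004
```

Force is 4.3 N at about 6 mm of travel, which is past the release point. Lift off and look.

Call:
servo_tool:
  moves:
    - {"travel": [0, 0, 0], "dr": [0, 0, 0]}
    - {"travel": [0, 0, 0], "dr": [0, 0, 0]}
    - {"travel": [0, 0, -5], "dr": [0, 0, 0]}
    - {"travel": [0, 0, -15], "dr": [0, 0, 0]}
    - {"travel": [0, 0, -30], "dr": [0, 0, 0]}
    - {"travel": [0, 0, -30], "dr": [0, 0, 0]}
    - {"travel": [0, 0, -20], "dr": [0, 0, 0]}
    - {"travel": [0, 0, 0], "dr": [0, 0, 0]}
    - {"travel": [0, 0, 0], "dr": [0, 0, 0]}

```text
clock: 17.3
position: [0.5157, -0.2368, 0.2525]
ee_rot: [0.927, -0.375, -0.001, 0.0]
ft_force: [-0.6, 0.2, -0.1]
grip_width: 0.006
```

```bash
python3 - <<'E'
from h import *
o=manip.get_obs();print(o["clock"],o["position"],o["ft_force"],o["grip_width"])
ims=[];p=o["position"]
ax=np.array([.4815,-.271,.010])
for n in("scene","side"):
    im=manip.camera(n);c=manip.calibration(n)
    u,v=proj(c,ax+[0,0,.1]).astype(int);u0,v0=u-40,max(v-60,0)
    print(n,u0,v0,[(np.array(proj(c,q))-[u0,v0]+.4)*5 for q in(ax+[0,0,.162],ax+[0,0,.192])])
    ims.append(cv2.convertScaleAbs(cv2.resize(im[v0:v0+110,u0:u0+80],None,fx=5,fy=5,interpolation=2),alpha=1.6))
cv2.imwrite("pics/up.png",np.hstack(ims))
E
```

```text
17.3 [ 0.5157 -0.2368  0.2525] [-0.6419  0.2086 -0.0725] 0.006473903357392339
scene 213 67 [array([192.3261, 226.4811]), array([185.3225, 187.3734])]
side 377 103 [array([219.5203, 216.2749]), array([226.272 , 172.5219])]
```

View pics/up.png

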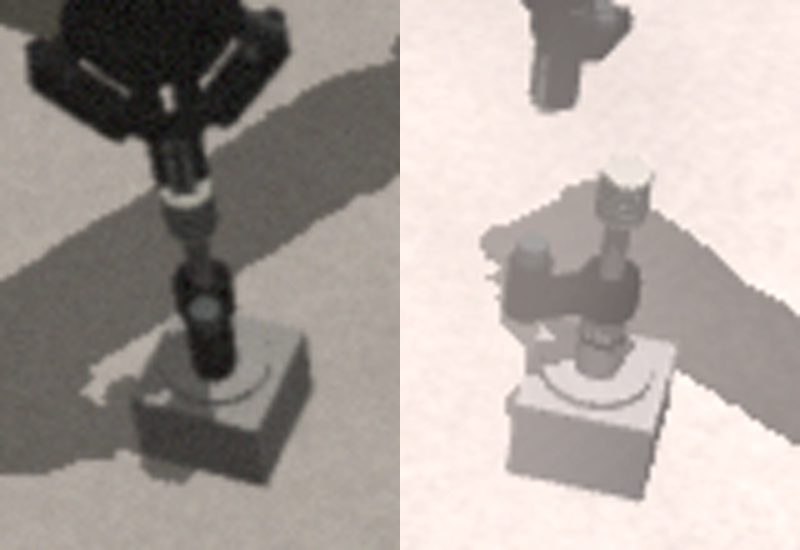

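The mast is up at its first stop: the head top is at crop (226,172), as predicted, and the tool is clear. Now grip the head.

Call:
servo_tool:
  moves:
    - {"travel": [0, 16, 0], "dr": [0, 0, 0]}
    - {"travel": [0, 16, 0], "dr": [0, 0, 0]}
    - {"travel": [0, 15, 0], "dr": [0, 0, 0]}
    - {"travel": [0, 0, 0], "dr": [0, 0, 0]}
    - {"travel": [0, 0, 0], "dr": [0, 0, 0]}
    - {"travel": [0, 0, 0], "dr": [0, 0, 0]}
    - {"travel": [0, 0, 20], "dr": [0, 0, 0]}
    - {"travel": [0, 0, 20], "dr": [0, 0, 0]}
    - {"travel": [0, 0, 20], "dr": [0, 0, 0]}
    - {"travel": [0, 0, 14], "dr": [0, 0, 0]}
    - {"travel": [0, 0, 10], "dr": [0, 0, 0]}
    - {"travel": [0, 0, 0], "dr": [0, 0, 0]}
  claw: 0

```text
clock: 18.9
position: [0.4835, -0.2706, 0.1689]
ee_rot: [0.927, -0.374, -0.0, -0.0]
ft_force: [-0.5, -0.5, 1.2]
grip_width: 0.999
```

Call:
servo_tool:
  moves:
    - {"travel": [0, 0, 0], "dr": [0, 0, 0]}
    - {"travel": [0, 0, 0], "dr": [0, 0, 0]}
    - {"travel": [0, 0, 0], "dr": [0, 0, 0]}
    - {"travel": [0, 0, 0], "dr": [0, 0, 0]}
    - {"travel": [0, 0, 0], "dr": [0, 0, 0]}
    - {"travel": [0, 0, 0], "dr": [0, 0, 0]}
    - {"travel": [0, 0, 0], "dr": [0, 0, 0]}
    - {"travel": [0, 0, 0], "dr": [0, 0, 0]}
  claw: 1
  squeeze: 60

```text
clock: 19.9
position: [0.4836, -0.2707, 0.1693]
ee_rot: [0.927, -0.375, -0.0, -0.0]
ft_force: [-1.4, 0.8, -0.3]
grip_width: 0.307
```

Call:
servo_tool:
  moves:
    - {"travel": [0, 0, -6], "dr": [0, 0, 0]}
    - {"travel": [0, 0, -10], "dr": [0, 0, 0]}
    - {"travel": [0, 0, -10], "dr": [0, 0, 0]}
    - {"travel": [0, 0, -10], "dr": [0, 0, 0]}
    - {"travel": [0, 0, -8], "dr": [0, 0, 0]}
    - {"travel": [0, 0, -6], "dr": [0, 0, 0]}
    - {"travel": [0, 0, 0], "dr": [0, 0, 0]}
    - {"travel": [0, 0, 0], "dr": [0, 0, 0]}

```text
clock: 20.9
position: [0.4836, -0.2708, 0.2191]
ee_rot: [0.927, -0.375, 0.0, 0.0]
ft_force: [-0.1, 0.6, -1.1]
grip_width: 0.311
```

Call:
servo_tool:
  moves:
    - {"travel": [0, 0, -2], "dr": [0, 0, 0]}
    - {"travel": [0, 0, -2], "dr": [0, 0, 0]}
    - {"travel": [0, 0, 0], "dr": [0, 0, 0]}
    - {"travel": [0, 0, 0], "dr": [0, 0, 0]}

```text
clock: 21.4
position: [0.4836, -0.2708, 0.2233]
ee_rot: [0.927, -0.375, 0.0, 0.0]
ft_force: [0.4, -0.9, -2.4]
grip_width: 0.309
```

Call:
servo_tool:
  moves:
    - {"travel": [0, 0, -1], "dr": [0, 0, 0]}
    - {"travel": [0, 0, -1], "dr": [0, 0, 0]}
    - {"travel": [0, 0, 0], "dr": [0, 0, 0]}
    - {"travel": [0, 0, 0], "dr": [0, 0, 0]}

```text
clock: 21.9
position: [0.4836, -0.2708, 0.2253]
ee_rot: [0.927, -0.375, 0.0, 0.0]
ft_force: [-0.5, 0.9, -2.1]
grip_width: 0.309
```

Call:
servo_tool:
  moves:
    - {"travel": [0, 0, -1], "dr": [0, 0, 0]}
    - {"travel": [0, 0, -1], "dr": [0, 0, 0]}
    - {"travel": [0, 0, 0], "dr": [0, 0, 0]}
    - {"travel": [0, 0, 0], "dr": [0, 0, 0]}

```text
clock: 22.4
position: [0.4835, -0.2707, 0.2271]
ee_rot: [0.927, -0.374, -0.0, -0.0]
ft_force: [0.6, -0.2, -6.4]
grip_width: 0.306
```

The force jumps from −2.1 to −6.4 N over 2 mm, which marks the hard second stop. One last look before handing in.

```bash
python3 - <<'E'
from h import *
o=manip.get_obs();print(o["clock"],o["position"],o["ft_force"],o["grip_width"])
ims=[]
for n in("scene","side"):
    im=manip.camera(n);c=manip.calibration(n)
    u,v=proj(c,[.4815,-.271,.11]).astype(int);u0,v0=u-40,max(v-60,0)
    ims.append(cv2.convertScaleAbs(cv2.resize(im[v0:v0+110,u0:u0+80],None,fx=5,fy=5,interpolation=2),alpha=1.6))
cv2.imwrite("pics/end.png",np.hstack(ims))
E
```

```text
22.4 [ 0.4835 -0.2707  0.2271] [ 0.6374 -0.2313 -6.4223] 0.3063529472628937
```

View pics/end.png

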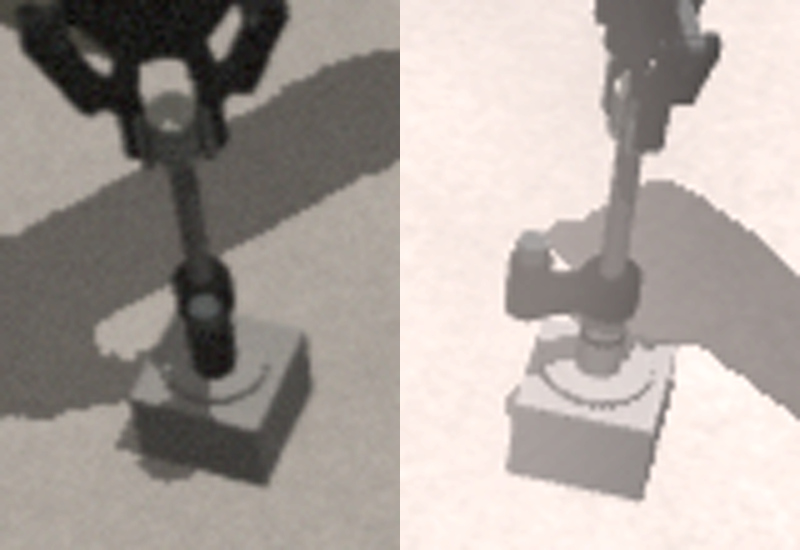

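The mast is fully out with the head at about (170,110), gripped. The flange is still on the socket, a millimetre or so up at most. Handing in.

Call:
servo_tool:
  moves:
    - {"travel": [0, 0, 0], "dr": [0, 0, 0]}
    - {"travel": [0, 0, 0], "dr": [0, 0, 0]}
    - {"travel": [0, 0, 0], "dr": [0, 0, 0]}

```text
clock: 22.88
position: [0.4836, -0.2707, 0.2273]
ee_rot: [0.927, -0.375, 0.0, 0.0]
ft_force: [0.1, 0.5, -7.4]
grip_width: 0.313
```

```bash
python3 -c "
from workcell import manip
print(manip.get_obs()['ft_force'],manip.get_obs()['position']);print(manip.hand_in())"
```

```text
[ 0.11232585  0.5221799  -7.40470876] [ 0.48361342 -0.27074279  0.22732611]
the job is handed in; nothing more can be done
None
```

The probe stands in the bench socket with its mast pulled to the second stop. I handed the job in at about 23 s with the head still gripped.

- **Moving the probe:** I lifted it by its head from the storage block and lowered it into the socket until the load came off the tool. After I let go, the picture showed the flange flush on the block and the mast still down.
- **Button:** I pressed it to about 4.3 N and backed off. The picture showed the head about 30 mm higher, at its first stop, with the tool clear.
- **Second stop:** I gripped the head again and pulled it up about 58 mm. The upward pull rose from 2.1 to 6.4 N over the last 2 mm, which marks the hard stop.
- **Last checks:** The final pull was 7.4 N, close to the probe's full weight, so the foot may be lifted a millimetre or so. The last picture showed the foot in the bore, the probe upright and the head held.

The torch, jar and dish were never touched as far as I know, but I did not re-measure their positions at the end. I viewed 12 pictures, two over the budget; one was wasted because my first move calls were refused and the arm had not moved.

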